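Sort the pocket things on the hall bench

TASK

Sort the things lying about on the hall bench: lay the comb and the clothes brush in the long bamboo tray, and the clipped carabiners and the thermometer dial in the square bamboo tray, each flat on the tray's floor with nothing lying on anything else. Stand the ceramic owl upright on the lid of the bamboo box; set it down gently, it is fragile. Leave the key and the small tin that lie among them where they are.

Things in the scene. Friction and masses are not known exactly. Their poses are not given: they have to be found in the camera images.
- comb_mid (a point): Black plastic pocket comb lying flat: 130 mm long (its x), 28 mm wide (its y), 7 mm thick; the point is its centre, 3.5 mm above what it lies on. Solid spine along its +y edge, teeth towards -y. 30 g; can be gripped across its width at the centre.
- brush_mid (a point): Clothes brush, bristles down: oval wooden back 128 mm long (its x), 44 mm wide (its y), 36 mm high in all; the wood is the upper 18 mm, below it a stiff rigid bristle block 106 x 34 mm. The point is its centre, 18 mm above what it rests on. About 90 g; can be gripped across the wood (44 mm).
- carabiners_mid (a point): Two aluminium carabiners clipped together end to end, one rigid piece: 113 mm long (its x), 37 mm wide (its y), 14.5 mm high, of 7 mm bar; the point is the centre of the piece (in the link, where both overlap), 7 mm above what it lies on. About 60 g; can be gripped across its width at the centre.
- dial_mid (a point): Round stainless thermometer dial lying face up (its z): plain disc 54 mm in diameter, 18 mm thick, white face with black scale marks and needle; the point is its centre, 9 mm above what it lies on. 80 g.
- owl_mid (a point): White ceramic owl figurine standing upright (its z up): round body, 70 mm high to the crown (ear tufts to 79 mm), near-cylindrical, 44 mm in diameter from 4 to 42 mm above the foot, head 39 mm across above that, flat round foot 42 mm across. Its face looks along its -x. The point is on the axis, 35 mm above the foot. About 120 g, fragile.
- long_tray: The long bamboo tray, fixed to the bench: outside 152 mm (its x) by 260 mm (its y), 20 mm high; walls 6 mm, floor 6 mm thick, so inside 140 x 248 mm and 14 mm deep. Origin at the centre of its underside, on the bench. Holds the comb and the brush.
- square_tray: The square bamboo tray, fixed to the bench: outside 182 x 182 mm, 20 mm high; walls 6 mm, floor 6 mm thick, so inside 170 x 170 mm and 14 mm deep. Origin at the centre of its underside, on the bench. Holds the carabiners and the dial.
- bamboo_box: Lidded bamboo box with a swing door in its front (its -x side), closed, fixed to the bench: 165 mm (its x) by 225 mm (its y), 100 mm high; the closed lid is its flat top, 100 mm above the origin, which is the centre of its underside. The owl belongs on the lid.
- key_mid (a point): Bystander: a brass key with a round wooden fob, lying flat, about 90 mm long (its x) and 27 mm wide, 6 mm high, among the things; the point is 3 mm above the bench on its ring. To be left alone.
- tin_mid (a point): Bystander: a small round steel polish tin, 42 mm in diameter, 22 mm high, among the things; the point is its centre. To be left alone.
Things that resemble listed ones, but are neither listed nor needed, are in the scene too. What is shaped like the part that bears dial_mid but red is not meant. Leave any orange look-alike of the part that bears owl_mid alone.

How it is judged:
By the outcome, as a careful person would: the job done as asked, in the order asked, and still so for the second after the job is handed in, with the robot touching nothing.
It also fails if it takes over 125 s, if anything falls off the work surface, if the arm or the gripper's body presses on something with over 40 N, if the wrist force passes 120 N, or if a joint passes its speed limit or range.

ROBOT

A 7-joint arm with a two-finger parallel gripper is mounted at the origin on the work surface. World frame = base frame: x ahead of the robot, y to its left, z up, the work surface at z = 0. Lengths are in m, angles in rad, forces in N, time in s.
With the tool pointing down it reaches from about 0.4 to 0.9 m from the base axis. Payload 5.5 kg.
Tool frame: the origin (TCP) lies midway between the tips of the shut fingers; the grasp point (between the pads) lies 19 mm behind it; z points along the fingers, y is the line along which they close (so a half turn about z gives the same grasp; the last joint's range is limited). The gripper opens to 92 mm and grips with 3 to 60 N. Pads are 19 mm wide; open, the fingers measure 130 mm over their backs; the gripper's body (75 mm by 190 mm) begins 47 mm behind the grasp point.
Start: joints at [1.449, 0.501, -0.427, 1.55, 0.221, 1.138, -0.21], TCP at [0.244, -0.602, 0.227] pointing down, gripper open.
Joint ranges: [-2.88, 2.88], [-0.31, 2.03], [-1.54, 1.56], [0.2, 2.42], [-1.41, 4.55], [0.19, 2.02], [-2.57, 2.57]. Speed limits (rad/s): [2.57, 2.57, 3.14, 3.14, 3.14, 3.14, 3.14].

INTERFACE

Orientations are given as [roll, pitch, yaw] about the fixed x, y, z axes, in that order (R = Rz(yaw) Ry(pitch) Rx(roll)).
In Python, from cell import * gives the robot as it stands. The module is installed in compiled form; this text tells all that it offers.
- The arm moves only by the tool jog_arm, never from a script. Its argument "motion" is a list of rows, each an object with "jaw": the opening, from 0 (shut) to 1 (fully open); "dp": the shift along the tool's x, y, z in mm, a list of three; "turn": the turn, a rotation vector about the tool's x, y, z in degrees, a list of three. A call has 1 to 20 rows; each row shifts and turns the commanded pose from where the row before left it, along the tool's axes as they then stand; what a row does not reach is not made up. A row lasts 1/12 s, in which the tool goes at most 41.7 mm and 7.16 degrees, less where a joint would pass 70% of its speed; a pose out of reach is approached as far as the arm can. A call with a gripper value outside its range is refused whole. The fingers move at their own pace and stop on an object; "grip_force" is the grip in N (left out, the last holds). Time passes only in rows, so rows that do not move let the fingers close. It gives the time, the measured TCP pose, the force, the opening and the grip force at its end, in the units of the state.
- read_state(): the state, without advancing time (a new reading comes with each control period).
- camera(name): name is "scene" or "top"; returns a dict with "image" (384x512x3 uint8, red, green, blue), "camera_matrix" (3x3 intrinsics, pixels), "R" (3x3) and "t" (3): a world point X has camera coordinates R X + t. Camera axes: x right, y down, z forward; pixel columns grow to the right and rows downward; lengths in m; the calibration is good to about 2 mm. A picture is of the moment at which its call begins. There is no depth.
- finish_job(): hands the job in; it is judged then, once.
The state is a dict: "time_s": time; "q": joint angles; "qd": joint speeds; "tau": joint torques, N m; "tcp_pos": TCP position; "ee_rot": TCP orientation; "wrist_force": force on the tool from outside, world axes, zero at the start; "torque": the same for the moment, N m; "opening": opening from 0.0 (shut) to 1.0 (fully open); "gripper_force": force on a finger pad.
Only numpy, scipy, OpenCV 4.12 (cv2) and the standard library are available. Lean on these libraries where they do the work, as an engineer would, in place of code of your own. Each camera call takes 0.05 s, during which the arm holds its last target. There are 200 camera calls.

## Working session

There is one attempt and no reset: what is moved stays moved. The work goes in short steps, Python scripts to look and compute and a tool call to move; the robot and the scene stay as the last step left them, time stands still between calls to the robot, and variables do not carry over. Pictures are saved under pics/ and viewed, at most 14 in all, crops included, and the job is handed in when it is done.

Besides the shell and the picture viewer there is one more tool, called after "Call:" in YAML: its name, and indented under it one key for each argument. jog_arm: Moves the arm, as the interface text tells. Its arguments: {"type":"object","properties":{"motion":{"type":"array"},"grip_force":{"type":"number"}},"required":["motion"]}

```bash
mkdir -p pics; cat > h.py <<'E'
from cell import *
import numpy as np, cv2
def snap(n,f):
    c=camera(n); cv2.imwrite(f,cv2.resize(c["image"][:,:,::-1],(800,600),interpolation=cv2.INTER_CUBIC)); return c
def ray(c,u,v,z):
    K,R,t=c["camera_matrix"],np.array(c["R"]),np.array(c["t"])
    o=-R.T@t; d=R.T@np.linalg.solve(K,[u,v,1.]); return o+d*(z-o[2])/d[2]
E
python3 - <<'E'
from h import *
for n in("top","scene"):
    c=snap(n,f"pics/{n}0.png"); print(n,c["camera_matrix"],c["R"],c["t"], ray(c,0,0,0),ray(c,511,383,0))
s=read_state(); print(s)
E
```

```text
top [[451.74467483   0.         259.99296847]
 [  0.         451.74467483 199.10530181]
 [  0.           0.           1.        ]] [[-0.02055457 -0.99977742 -0.00475634]
 [-0.99885051  0.02074111 -0.04321413]
 [ 0.04330316  0.00386263 -0.99905451]] [0.04296031 0.45404157 1.1323985 ] [0.98888024 0.70072339 0.        ] [-0.01783821 -0.58432475  0.        ]
scene [[354.86225231   0.         260.09934089]
 [  0.         354.86225231 187.56586513]
 [  0.           0.           1.        ]] [[ 0.67235914  0.74021613  0.00364189]
 [ 0.51036836 -0.46000714 -0.72657936]
 [-0.53615047  0.49038098 -0.6870729 ]] [-0.35813186 -0.1637668   1.26101766] [-2.18036472  0.03911721  0.        ] [1.15254735 0.09628116 0.        ]
{'time_s': 0.1, 'q': array([ 1.44922767,  0.50177199, -0.42679228,  1.55132528,  0.22078313,
        1.13829485, -0.21030673]), 'qd': array([ 0.00121811, -0.00342743,  0.00179807, -0.00050569,  0.001289  ,
        0.0006049 ,  0.00137134]), 'tau': array([-1.02762255e-02, -5.67873967e+01, -5.83838493e+00, -2.79915369e+01,
       -6.90646470e-02,  2.40841974e-02,  5.34849187e-05]), 'tcp_pos': array([ 0.24370101, -0.60191379,  0.22577789]), 'ee_rot': array([-3.13984211e+00, -7.70667196e-05,  3.84785739e-01]), 'wrist_force': array([-0.08420297,  0.18163068,  0.26194126]), 'torque': array([-0.03957919,  0.01058053,  0.04100189]), 'gripper_force': 0.0, 'opening': 1.0025611260104585}
```

View pics/top0.png

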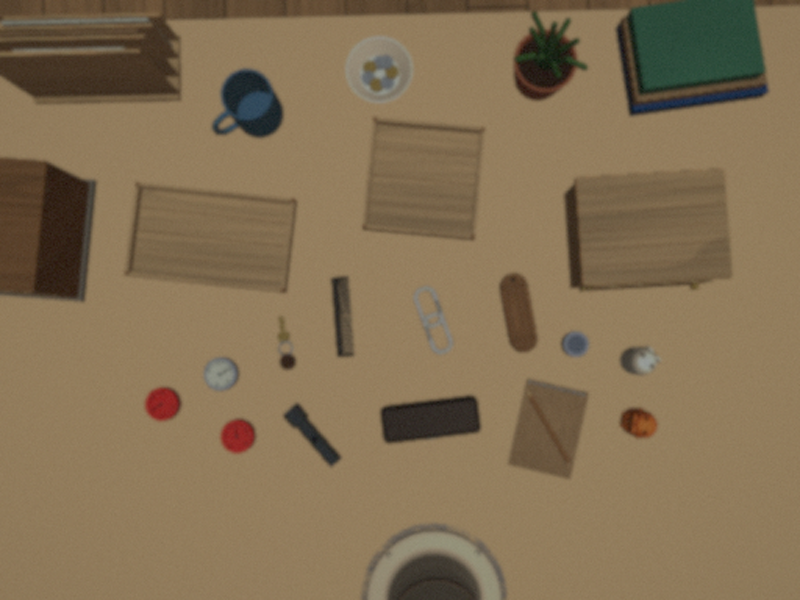

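View pics/scene0.png

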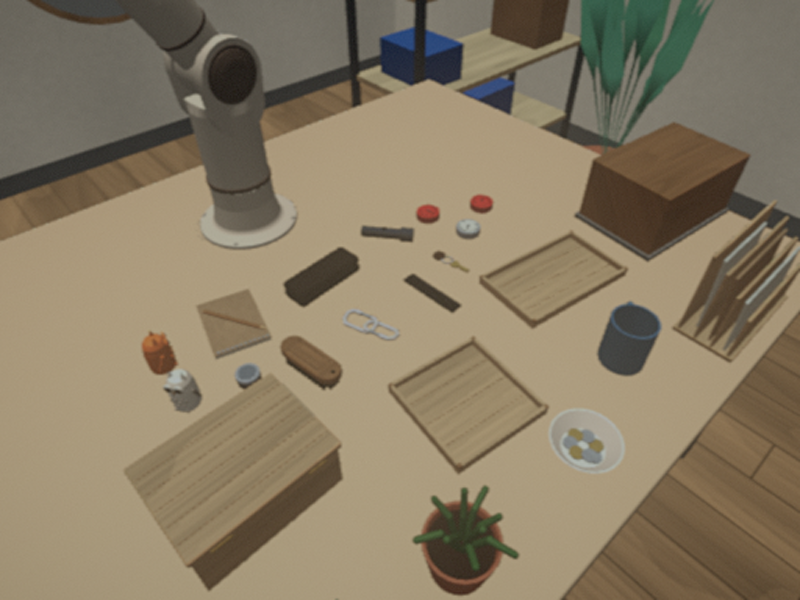

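```bash
cat > m.py <<'E'
from h import *
c=camera("top"); im=c["image"]
cv2.imwrite("pics/crop1.png",cv2.resize(im[165:310,80:440][:,:,::-1],(800,322),interpolation=cv2.INTER_CUBIC))
lab=cv2.cvtColor(im,cv2.COLOR_RGB2LAB).astype(float)
bg=cv2.medianBlur(im,5); 
ref=np.median(lab[170:300,100:420].reshape(-1,3),0)
m=(np.linalg.norm((lab-ref)*[1,1.5,1.5],axis=2)>22).astype(np.uint8)
m[:165]=0;m[310:]=0
Z=dict(comb=(343,316,.0035),carab=(433,320,.007),brush=(518,312,.027),tin=(575,344,.011),owl=(642,361,.035),dial=(221,373,.009),key=(286,345,.003))
n,L,st,ce=cv2.connectedComponentsWithStats(m)
for k,(u,v,z) in Z.items():
    u,v=u*.64,v*.64
    d=[(np.hypot(*(ce[i]-[u,v])),i) for i in range(1,n) if st[i,4]>15]
    ids=[i for e,i in d if e<10] or [min(d)[1]]
    p=np.argwhere(np.isin(L,ids))[:,::-1]
    w=np.array([ray(c,a,b,z)[:2] for a,b in p]).astype(np.float32)
    (cx,cy),(a,b),ang=cv2.minAreaRect(w)
    if a<b: ang+=90
    print(k,len(p),"rect c",np.round([cx,cy],4),"size",np.round([max(a,b),min(a,b)],4),"long ang",round(ang,1),"mean",np.round(w.mean(0),4))
E
python3 m.py
```

```text
comb 612 rect c [0.4496 0.139 ] size [0.1331 0.0307] long ang 3.1 mean [0.4491 0.1389]
carab 170 rect c [ 0.4397 -0.0094] size [0.1065 0.0345] long ang 17.2 mean [ 0.4383 -0.0093]
brush 910 rect c [ 0.4486 -0.1436] size [0.1273 0.0478] long ang 8.8 mean [ 0.4486 -0.1436]
tin 236 rect c [ 0.3966 -0.236 ] size [0.0428 0.0403] long ang 88.3 mean [ 0.3971 -0.2358]
owl 309 rect c [ 0.3689 -0.328 ] size [0.0566 0.0418] long ang 88.8 mean [ 0.3702 -0.3269]
dial 380 rect c [0.3603 0.3347] size [0.0531 0.0505] long ang 89.4 mean [0.3608 0.3348]
key 175 rect c [0.4074 0.229 ] size [0.0839 0.0279] long ang 179.3 mean [0.3964 0.2317]
```

View pics/crop1.png

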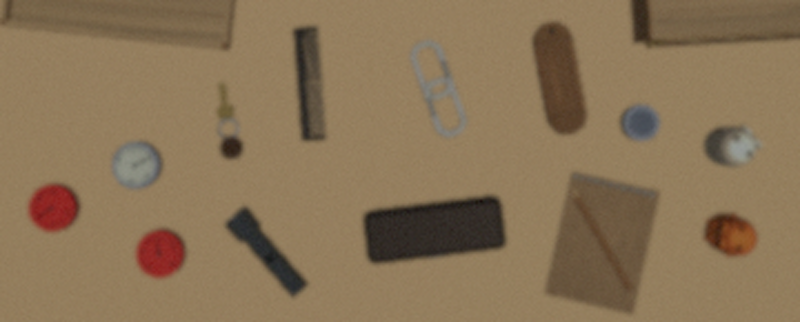

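White dial at crop (137,165) is the one meant (the other two, (53,208) and (160,252), are red). The white owl at (735,145) is meant (the one at (732,235) is orange). The comb is the toothed bar at (310,83), not the case at (435,230). Now the trays and the box.

```bash
python3 - <<'E'
from h import *
c=camera("top")
cv2.imwrite("pics/crop2.png",cv2.resize(c["image"][60:200,75:475][:,:,::-1],(800,280),interpolation=cv2.INTER_CUBIC))
C=dict(long=([(137,185),(296,200),(286,291),(127,274)],.02,(.26,.152)),sq=([(375,119),(484,128),(473,239),(363,229)],.02,(.182,.182)),box=([(577,178),(723,169),(731,276),(582,289)],.1,(.225,.165)),
 owlo=([(640,423)],.04,0),reds=([(163,404),(238,435)],.01,0))
for k,(p,z,s) in C.items():
    w=np.array([ray(c,u*.64,v*.64,z)[:2] for u,v in p])
    print(k,s,"c",w.mean(0).round(4)); print(w.round(3).tolist())
    if len(w)==4:
        e=[w[(i+1)%4]-w[i] for i in range(4)]
        print([round(float(np.hypot(*x)),3) for x in e],"angle mod 90",[round(float(np.degrees(np.arctan2(x[1],x[0])))%90,1) for x in e])
# owl from head/foot: scene view
s=camera("scene"); o=ray(s,182*.64,390*.64,.035); print("owl scene z.035",o.round(3)); print("owl top",ray(c,640*.64,361*.64,.035).round(3))
E
```

```text
long (0.26, 0.152) c [0.58   0.3453]
[[0.668, 0.465], [0.638, 0.208], [0.491, 0.226], [0.524, 0.482]]
[0.259, 0.148, 0.258, 0.145] angle mod 90 [83.3, 83.0, 82.7, 83.4]
sq (0.182, 0.182) c [0.6683 0.0008]
[[0.768, 0.078], [0.749, -0.099], [0.568, -0.076], [0.588, 0.101]]
[0.177, 0.182, 0.178, 0.181] angle mod 90 [84.0, 83.0, 83.6, 82.8]
box (0.225, 0.165) c [ 0.5679 -0.3387]
[[0.646, -0.227], [0.654, -0.446], [0.493, -0.452], [0.478, -0.229]]
[0.219, 0.161, 0.223, 0.167] angle mod 90 [2.3, 1.9, 3.8, 0.8]
owlo 0 c [ 0.271  -0.3281]
[[0.271, -0.328]]
reds 0 c [0.2871 0.3684]
[[0.313, 0.429], [0.261, 0.308]]
owl scene z.035 [ 0.371 -0.332  0.035]
owl top [ 0.367 -0.333  0.035]
```

View pics/crop2.png

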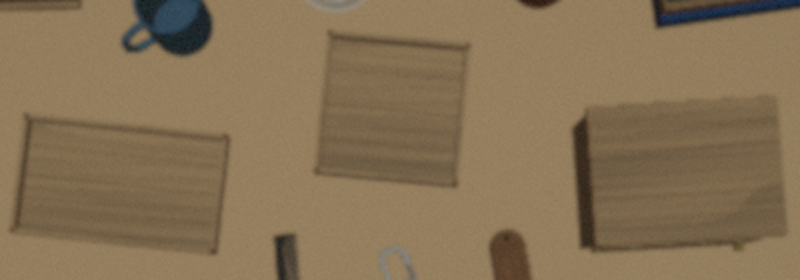

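```bash
cat > plan.py <<'E'
import sys
from h import *
from scipy.spatial.transform import Rotation as Ro
x,y,z,yaw=map(float,sys.argv[1:5])
s=read_state(); R0=Ro.from_euler("xyz",s["ee_rot"]); p=s["tcp_pos"]
print("at",p.round(4),np.degrees(s["ee_rot"]).round(1),"q",s["q"].round(2),"t",round(s["time_s"],2),"open",round(s["opening"],3),"F",s["wrist_force"].round(1))
rv=(R0.inv()*Ro.from_euler("xyz",[180,0,yaw],degrees=True)).as_rotvec()
D=R0.inv().apply(np.array([x,y,z])-p)
N=int(max(np.ceil(np.linalg.norm(D)/.030),np.ceil(np.degrees(np.linalg.norm(rv))/6),1)); 
if len(sys.argv)>5:N=int(sys.argv[5])
S=sum(Ro.from_rotvec(rv/N*k).as_matrix() for k in range(N))
print("N",N,"dp",(1e3*np.linalg.solve(S,D)).round(1).tolist(),"turn",np.degrees(rv/N).round(2).tolist())
E
python3 plan.py 0.4496 0.139 0.12 3.1
```

```text
at [ 0.2439 -0.6022  0.2262] [-179.9   -0.    22. ] q [ 1.45  0.5  -0.43  1.55  0.22  1.14 -0.21] t 0.25 open 1.002 F [-0.4  0.9  0.7]
N 26 dp [14.2, -26.1, 4.1] turn [-0.0, 0.0, 0.73]
```

Call:
jog_arm:
  motion:
    - {"jaw": 0.6, "dp": [14, -26, 4], "turn": [0, 0, 0.7]}
    - {"jaw": 0.6, "dp": [14, -26, 4], "turn": [0, 0, 0.7]}
    - {"jaw": 0.6, "dp": [14, -26, 4], "turn": [0, 0, 0.7]}
    - {"jaw": 0.6, "dp": [14, -26, 4], "turn": [0, 0, 0.7]}
    - {"jaw": 0.6, "dp": [14, -26, 4], "turn": [0, 0, 0.7]}
    - {"jaw": 0.6, "dp": [14, -26, 4], "turn": [0, 0, 0.7]}
    - {"jaw": 0.6, "dp": [14, -26, 4], "turn": [0, 0, 0.7]}
    - {"jaw": 0.6, "dp": [14, -26, 4], "turn": [0, 0, 0.7]}
    - {"jaw": 0.6, "dp": [14, -26, 4], "turn": [0, 0, 0.7]}
    - {"jaw": 0.6, "dp": [14, -26, 4], "turn": [0, 0, 0.7]}
    - {"jaw": 0.6, "dp": [14, -26, 4], "turn": [0, 0, 0.7]}
    - {"jaw": 0.6, "dp": [14, -26, 4], "turn": [0, 0, 0.7]}
    - {"jaw": 0.6, "dp": [14, -26, 4], "turn": [0, 0, 0.7]}
    - {"jaw": 0.6, "dp": [14, -26, 4], "turn": [0, 0, 0.7]}
    - {"jaw": 0.6, "dp": [14, -26, 4], "turn": [0, 0, 0.7]}
    - {"jaw": 0.6, "dp": [14, -26, 4], "turn": [0, 0, 0.7]}
    - {"jaw": 0.6, "dp": [14, -26, 4], "turn": [0, 0, 0.7]}
    - {"jaw": 0.6, "dp": [14, -26, 4], "turn": [0, 0, 0.7]}
    - {"jaw": 0.6, "dp": [14, -26, 4], "turn": [0, 0, 0.7]}
    - {"jaw": 0.6, "dp": [0, 0, 0], "turn": [0, 0, 0]}
  grip_force: 20

```text
time_s: 1.92
tcp_pos: [0.3673, -0.0511, 0.1509]
ee_rot: [-3.14, -0.002, 0.159]
wrist_force: [0.0, -0.3, 0.7]
opening: 0.601
gripper_force: 0.0
```

```bash
python3 plan.py 0.4496 0.139 0.09 3.1
```

```text
at [ 0.3673 -0.0511  0.1509] [-1.799e+02 -1.000e-01  9.100e+00] q [ 0.85  0.13 -0.82  2.27  0.14  0.79 -1.47] t 1.92 open 0.601 F [ 0.  -0.3  0.7]
N 8 dp [12.9, -22.5, 7.6] turn [-0.01, -0.02, 0.75]
```

Call:
jog_arm:
  motion:
    - {"jaw": 0.6, "dp": [12.9, -22.5, 7.6], "turn": [0, 0, 0.75]}
    - {"jaw": 0.6, "dp": [12.9, -22.5, 7.6], "turn": [0, 0, 0.75]}
    - {"jaw": 0.6, "dp": [12.9, -22.5, 7.6], "turn": [0, 0, 0.75]}
    - {"jaw": 0.6, "dp": [12.9, -22.5, 7.6], "turn": [0, 0, 0.75]}
    - {"jaw": 0.6, "dp": [12.9, -22.5, 7.6], "turn": [0, 0, 0.75]}
    - {"jaw": 0.6, "dp": [12.9, -22.5, 7.6], "turn": [0, 0, 0.75]}
    - {"jaw": 0.6, "dp": [12.9, -22.5, 7.6], "turn": [0, 0, 0.75]}
    - {"jaw": 0.6, "dp": [12.9, -22.5, 7.6], "turn": [0, 0, 0.75]}
    - {"jaw": 0.6, "dp": [0, 0, 0], "turn": [0, 0, 0]}
    - {"jaw": 0.6, "dp": [0, 0, 0], "turn": [0, 0, 0]}

```text
time_s: 2.75
tcp_pos: [0.4489, 0.1352, 0.0896]
ee_rot: [-3.141, 0.001, 0.051]
wrist_force: [-0.6, -0.8, 0.1]
opening: 0.601
gripper_force: 0.0
```

```bash
python3 plan.py 0.4496 0.139 0.002 3.1 5
```

```text
at [0.4489 0.1352 0.0896] [-1.8e+02  1.0e-01  2.9e+00] q [ 0.27  0.45 -0.74  2.1   0.45  0.75 -2.27] t 2.75 open 0.601 F [-0.6 -0.8  0.1]
N 5 dp [0.2, -0.7, 17.5] turn [-0.01, 0.01, -0.03]
```

Call:
jog_arm:
  motion:
    - {"jaw": 0.6, "dp": [0.2, -0.8, 20], "turn": [0, 0, 0]}
    - {"jaw": 0.6, "dp": [0.2, -1, 20], "turn": [0, 0, 0]}
    - {"jaw": 0.6, "dp": [0.2, -1, 20], "turn": [0, 0, 0]}
    - {"jaw": 0.6, "dp": [0.2, -1, 15], "turn": [0, 0, 0]}
    - {"jaw": 0.6, "dp": [0, 0, 8], "turn": [0, 0, 0]}
    - {"jaw": 0.6, "dp": [0, 0, 4], "turn": [0, 0, 0]}
    - {"jaw": 0.6, "dp": [0, 0, 0], "turn": [0, 0, 0]}
    - {"jaw": 0.2, "dp": [0, 0, 0], "turn": [0, 0, 0]}
    - {"jaw": 0.2, "dp": [0, 0, 0], "turn": [0, 0, 0]}
    - {"jaw": 0.2, "dp": [0, 0, 0], "turn": [0, 0, 0]}
    - {"jaw": 0.2, "dp": [0, 0, 0], "turn": [0, 0, 0]}
    - {"jaw": 0.2, "dp": [0, 0, 0], "turn": [0, 0, 0]}
    - {"jaw": 0.2, "dp": [0, 0, 0], "turn": [0, 0, 0]}
    - {"jaw": 0.2, "dp": [0, 0, 0], "turn": [0, 0, 0]}

```text
time_s: 3.92
tcp_pos: [0.4501, 0.1377, 0.0034]
ee_rot: [3.141, -0.001, 0.048]
wrist_force: [-1.1, -1.0, 6.0]
opening: 0.298
gripper_force: 20.0
```

Call:
jog_arm:
  motion:
    - {"jaw": 0.2, "dp": [0, 0, -10], "turn": [0, 0, 0]}
    - {"jaw": 0.2, "dp": [0, 0, -25], "turn": [0, 0, 0]}
    - {"jaw": 0.2, "dp": [0, 0, -30], "turn": [0, 0, 0]}
    - {"jaw": 0.2, "dp": [0, 0, -20], "turn": [0, 0, 0]}
    - {"jaw": 0.2, "dp": [0, 0, 0], "turn": [0, 0, 0]}

```text
time_s: 4.33
tcp_pos: [0.4522, 0.1389, 0.0918]
ee_rot: [-3.141, -0.006, 0.048]
wrist_force: [0.2, -0.5, 0.6]
opening: 0.301
gripper_force: 20.0
```

```bash
python3 plan.py 0.6118 0.3414 0.08 83
```

```text
at [0.4522 0.1389 0.0918] [-179.9   -0.4    2.8] q [ 0.27  0.45 -0.74  2.09  0.45  0.75 -2.28] t 4.33 open 0.301 F [ 0.2 -0.5  0.6]
N 14 dp [19.6, -4.1, 0.9] turn [0.01, -0.02, -5.73]
```

Call:
jog_arm:
  motion:
    - {"jaw": 0.2, "dp": [19.6, -4.1, 0.9], "turn": [0, 0, -5.73]}
    - {"jaw": 0.2, "dp": [19.6, -4.1, 0.9], "turn": [0, 0, -5.73]}
    - {"jaw": 0.2, "dp": [19.6, -4.1, 0.9], "turn": [0, 0, -5.73]}
    - {"jaw": 0.2, "dp": [19.6, -4.1, 0.9], "turn": [0, 0, -5.73]}
    - {"jaw": 0.2, "dp": [19.6, -4.1, 0.9], "turn": [0, 0, -5.73]}
    - {"jaw": 0.2, "dp": [19.6, -4.1, 0.9], "turn": [0, 0, -5.73]}
    - {"jaw": 0.2, "dp": [19.6, -4.1, 0.9], "turn": [0, 0, -5.73]}
    - {"jaw": 0.2, "dp": [19.6, -4.1, 0.9], "turn": [0, 0, -5.73]}
    - {"jaw": 0.2, "dp": [19.6, -4.1, 0.9], "turn": [0, 0, -5.73]}
    - {"jaw": 0.2, "dp": [19.6, -4.1, 0.9], "turn": [0, 0, -5.73]}
    - {"jaw": 0.2, "dp": [19.6, -4.1, 0.9], "turn": [0, 0, -5.73]}
    - {"jaw": 0.2, "dp": [19.6, -4.1, 0.9], "turn": [0, 0, -5.73]}
    - {"jaw": 0.2, "dp": [19.6, -4.1, 0.9], "turn": [0, 0, -5.73]}
    - {"jaw": 0.2, "dp": [19.6, -4.1, 0.9], "turn": [0, 0, -5.73]}
    - {"jaw": 0.2, "dp": [0, 0, 0], "turn": [0, 0, 0]}
    - {"jaw": 0.2, "dp": [0, 0, 0], "turn": [0, 0, 0]}

```text
time_s: 5.67
tcp_pos: [0.6077, 0.3421, 0.0744]
ee_rot: [-3.14, -0.0, 1.45]
wrist_force: [0.0, -1.0, -0.8]
opening: 0.297
gripper_force: 20.0
```

```bash
python3 plan.py 0.6118 0.3414 0.0105 83 4; python3 -c "
from h import *
cv2.imwrite('pics/t1.png',cv2.resize(camera('top')['image'][80:280,60:360,::-1],(780,520),interpolation=2))"
```

```text
at [0.6077 0.3421 0.0744] [-179.9   -0.    83.1] q [ 0.02  0.92 -0.93  1.51  0.79  1.12 -1.2 ] t 5.67 open 0.297 F [ 0.  -1.  -0.8]
N 4 dp [-0.0, 1.1, 16.0] turn [-0.03, -0.0, 0.02]
```

View pics/t1.png

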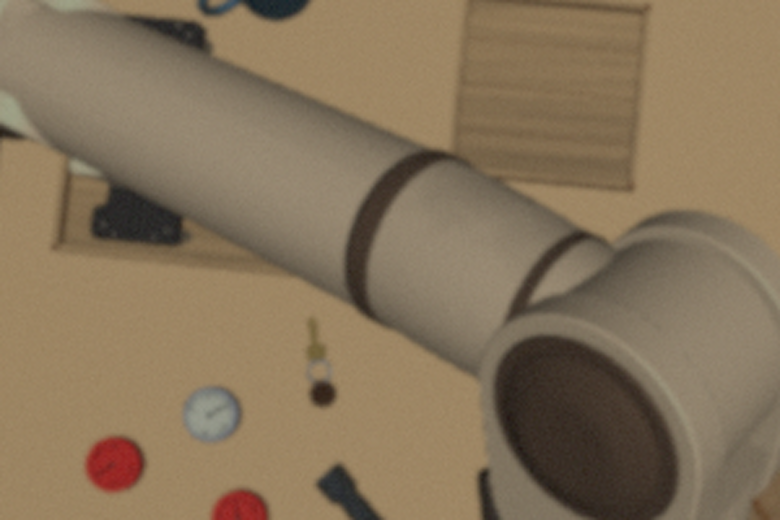

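The arm hides the tray, but the opening (27 mm) says the comb is still held; lowering.

Call:
jog_arm:
  motion:
    - {"jaw": 0.2, "dp": [0, 1, 15], "turn": [0, 0, 0]}
    - {"jaw": 0.2, "dp": [0, 1, 17], "turn": [0, 0, 0]}
    - {"jaw": 0.2, "dp": [0, 1, 15], "turn": [0, 0, 0]}
    - {"jaw": 0.2, "dp": [0, 1, 10], "turn": [0, 0, 0]}
    - {"jaw": 0.2, "dp": [0, 0, 5], "turn": [0, 0, 0]}
    - {"jaw": 0.2, "dp": [0, 0, 1.5], "turn": [0, 0, 0]}
    - {"jaw": 0.2, "dp": [0, 0, 0], "turn": [0, 0, 0]}
    - {"jaw": 0.2, "dp": [0, 0, 0], "turn": [0, 0, 0]}

```text
time_s: 6.38
tcp_pos: [0.6133, 0.3406, 0.0123]
ee_rot: [3.141, -0.001, 1.448]
wrist_force: [0.1, -0.1, 0.4]
opening: 0.299
gripper_force: 20.0
```

Call:
jog_arm:
  motion:
    - {"jaw": 0.2, "dp": [0, 0, 2], "turn": [0, 0, 0]}
    - {"jaw": 0.2, "dp": [0, 0, 0], "turn": [0, 0, 0]}
    - {"jaw": 0.38, "dp": [0, 0, 0], "turn": [0, 0, 0]}
    - {"jaw": 0.38, "dp": [0, 0, 0], "turn": [0, 0, 0]}
    - {"jaw": 0.38, "dp": [0, 0, 0], "turn": [0, 0, 0]}
    - {"jaw": 0.38, "dp": [0, 0, -15], "turn": [0, 0, 0]}
    - {"jaw": 0.38, "dp": [0, 0, -30], "turn": [0, 0, 0]}
    - {"jaw": 0.6, "dp": [0, 0, -40], "turn": [0, 0, 0]}
    - {"jaw": 0.6, "dp": [0, 0, -30], "turn": [0, 0, 0]}
    - {"jaw": 0.6, "dp": [0, 0, 0], "turn": [0, 0, 0]}

```text
time_s: 7.22
tcp_pos: [0.6162, 0.3438, 0.1342]
ee_rot: [3.133, -0.008, 1.448]
wrist_force: [1.3, 1.7, 1.1]
opening: 0.547
gripper_force: 0.0
```

```bash
python3 plan.py 0.419 -0.148 0.1 8.8
```

```text
at [0.6162 0.3438 0.1342] [179.5  -0.5  83. ] q [ 0.04  0.86 -0.97  1.47  0.74  1.19 -1.16] t 7.22 open 0.547 F [1.3 1.7 1.1]
N 18 dp [-29.7, 10.9, 1.8] turn [0.01, -0.04, 4.12]
```

Call:
jog_arm:
  motion:
    - {"jaw": 0.7, "dp": [-29.7, 10.9, 1.8], "turn": [0, 0, 4.12]}
    - {"jaw": 0.7, "dp": [-29.7, 10.9, 1.8], "turn": [0, 0, 4.12]}
    - {"jaw": 0.7, "dp": [-29.7, 10.9, 1.8], "turn": [0, 0, 4.12]}
    - {"jaw": 0.7, "dp": [-29.7, 10.9, 1.8], "turn": [0, 0, 4.12]}
    - {"jaw": 0.7, "dp": [-29.7, 10.9, 1.8], "turn": [0, 0, 4.12]}
    - {"jaw": 0.7, "dp": [-29.7, 10.9, 1.8], "turn": [0, 0, 4.12]}
    - {"jaw": 0.7, "dp": [-29.7, 10.9, 1.8], "turn": [0, 0, 4.12]}
    - {"jaw": 0.7, "dp": [-29.7, 10.9, 1.8], "turn": [0, 0, 4.12]}
    - {"jaw": 0.7, "dp": [-29.7, 10.9, 1.8], "turn": [0, 0, 4.12]}
    - {"jaw": 0.7, "dp": [-29.7, 10.9, 1.8], "turn": [0, 0, 4.12]}
    - {"jaw": 0.7, "dp": [-29.7, 10.9, 1.8], "turn": [0, 0, 4.12]}
    - {"jaw": 0.7, "dp": [-29.7, 10.9, 1.8], "turn": [0, 0, 4.12]}
    - {"jaw": 0.7, "dp": [-29.7, 10.9, 1.8], "turn": [0, 0, 4.12]}
    - {"jaw": 0.7, "dp": [-29.7, 10.9, 1.8], "turn": [0, 0, 4.12]}
    - {"jaw": 0.7, "dp": [-29.7, 10.9, 1.8], "turn": [0, 0, 4.12]}
    - {"jaw": 0.7, "dp": [-29.7, 10.9, 1.8], "turn": [0, 0, 4.12]}
    - {"jaw": 0.7, "dp": [-29.7, 10.9, 1.8], "turn": [0, 0, 4.12]}
    - {"jaw": 0.7, "dp": [-29.7, 10.9, 1.8], "turn": [0, 0, 4.12]}
    - {"jaw": 0.7, "dp": [0, 0, 0], "turn": [0, 0, 0]}
    - {"jaw": 0.7, "dp": [0, 0, 0], "turn": [0, 0, 0]}

```text
time_s: 8.88
tcp_pos: [0.414, -0.1538, 0.093]
ee_rot: [3.14, 0.001, 0.151]
wrist_force: [0.4, -0.3, -0.4]
opening: 0.697
gripper_force: 0.0
```

```bash
python3 plan.py 0.419 -0.148 0.013 8.8 4; python3 -c "
from h import *
snap('scene','pics/s2.png')"
```

```text
at [ 0.414  -0.1538  0.093 ] [179.9   0.    8.7] q [ 0.97  0.42 -0.79  2.16  0.45  0.74 -1.53] t 8.88 open 0.697 F [ 0.4 -0.3 -0.4]
N 4 dp [1.5, -1.3, 20.0] turn [0.03, 0.01, -0.04]
```

View pics/s2.png

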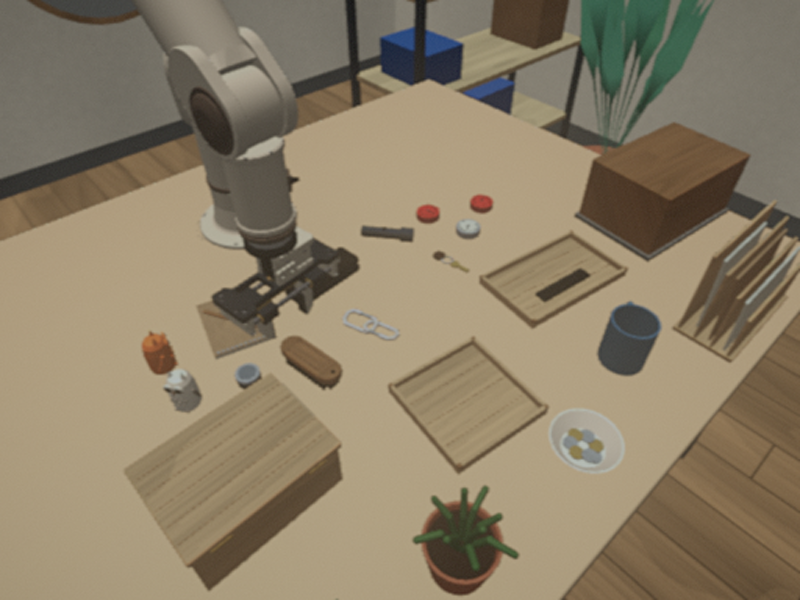

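The comb lies flat in the long tray (563,285). Now pick the brush.

Call:
jog_arm:
  motion:
    - {"jaw": 0.7, "dp": [1.5, -2, 20], "turn": [0, 0, 0]}
    - {"jaw": 0.7, "dp": [1.5, -2, 20], "turn": [0, 0, 0]}
    - {"jaw": 0.7, "dp": [1.5, -1.5, 20], "turn": [0, 0, 0]}
    - {"jaw": 0.7, "dp": [1, 0, 14], "turn": [0, 0, 0]}
    - {"jaw": 0.7, "dp": [0, 0, 6], "turn": [0, 0, 0]}
    - {"jaw": 0.7, "dp": [0, 0, 0], "turn": [0, 0, 0]}
    - {"jaw": 0.35, "dp": [0, 0, 0], "turn": [0, 0, 0]}
    - {"jaw": 0.35, "dp": [0, 0, 0], "turn": [0, 0, 0]}
    - {"jaw": 0.35, "dp": [0, 0, 0], "turn": [0, 0, 0]}
    - {"jaw": 0.35, "dp": [0, 0, 0], "turn": [0, 0, 0]}
    - {"jaw": 0.35, "dp": [0, 0, 0], "turn": [0, 0, 0]}
    - {"jaw": 0.35, "dp": [0, 0, 0], "turn": [0, 0, 0]}
    - {"jaw": 0.35, "dp": [0, 0, 0], "turn": [0, 0, 0]}
  grip_force: 25

```text
time_s: 10.02
tcp_pos: [0.4206, -0.1464, 0.0132]
ee_rot: [3.14, -0.001, 0.154]
wrist_force: [-1.0, 1.2, 6.2]
opening: 0.477
gripper_force: 24.9
```

Call:
jog_arm:
  motion:
    - {"jaw": 0.35, "dp": [0, 0, -10], "turn": [0, 0, 0]}
    - {"jaw": 0.35, "dp": [0, 0, -25], "turn": [0, 0, 0]}
    - {"jaw": 0.35, "dp": [0, 0, -30], "turn": [0, 0, 0]}
    - {"jaw": 0.35, "dp": [0, 0, -20], "turn": [0, 0, 0]}
    - {"jaw": 0.35, "dp": [0, 0, 0], "turn": [0, 0, 0]}

```text
time_s: 10.43
tcp_pos: [0.4224, -0.1467, 0.1012]
ee_rot: [3.138, -0.005, 0.154]
wrist_force: [0.9, 0.9, -1.7]
opening: 0.476
gripper_force: 24.9
```

```bash
python3 plan.py 0.5508 0.3204 0.1 83 17
```

```text
at [ 0.4224 -0.1467  0.1012] [179.8  -0.3   8.8] q [ 0.97  0.41 -0.81  2.14  0.44  0.75 -1.54] t 10.43 open 0.476 F [ 0.9  0.9 -1.7]
N 17 dp [26.2, -15.7, 0.1] turn [0.02, -0.01, -4.36]
```

Call:
jog_arm:
  motion:
    - {"jaw": 0.35, "dp": [26.2, -15.7, 0], "turn": [0, 0, -4.36]}
    - {"jaw": 0.35, "dp": [26.2, -15.7, 0], "turn": [0, 0, -4.36]}
    - {"jaw": 0.35, "dp": [26.2, -15.7, 0], "turn": [0, 0, -4.36]}
    - {"jaw": 0.35, "dp": [26.2, -15.7, 0], "turn": [0, 0, -4.36]}
    - {"jaw": 0.35, "dp": [26.2, -15.7, 0], "turn": [0, 0, -4.36]}
    - {"jaw": 0.35, "dp": [26.2, -15.7, 0], "turn": [0, 0, -4.36]}
    - {"jaw": 0.35, "dp": [26.2, -15.7, 0], "turn": [0, 0, -4.36]}
    - {"jaw": 0.35, "dp": [26.2, -15.7, 0], "turn": [0, 0, -4.36]}
    - {"jaw": 0.35, "dp": [26.2, -15.7, 0], "turn": [0, 0, -4.36]}
    - {"jaw": 0.35, "dp": [26.2, -15.7, 0], "turn": [0, 0, -4.36]}
    - {"jaw": 0.35, "dp": [26.2, -15.7, 0], "turn": [0, 0, -4.36]}
    - {"jaw": 0.35, "dp": [26.2, -15.7, 0], "turn": [0, 0, -4.36]}
    - {"jaw": 0.35, "dp": [26.2, -15.7, 0], "turn": [0, 0, -4.36]}
    - {"jaw": 0.35, "dp": [26.2, -15.7, 0], "turn": [0, 0, -4.36]}
    - {"jaw": 0.35, "dp": [26.2, -15.7, 0], "turn": [0, 0, -4.36]}
    - {"jaw": 0.35, "dp": [26.2, -15.7, 0], "turn": [0, 0, -4.36]}
    - {"jaw": 0.35, "dp": [26.2, -15.7, 0], "turn": [0, 0, -4.36]}
    - {"jaw": 0.35, "dp": [0, 0, 0], "turn": [0, 0, 0]}
    - {"jaw": 0.35, "dp": [0, 0, 0], "turn": [0, 0, 0]}
    - {"jaw": 0.35, "dp": [0, 0, 0], "turn": [0, 0, 0]}

```text
time_s: 12.1
tcp_pos: [0.548, 0.3197, 0.0967]
ee_rot: [-3.141, 0.002, 1.447]
wrist_force: [0.2, -0.4, -0.5]
opening: 0.481
gripper_force: 24.9
```

```bash
python3 plan.py 0.5508 0.3204 0.0205 83 4
```

```text
at [0.548  0.3197 0.0967] [-1.80e+02  1.00e-01  8.29e+01] q [ 0.09  0.82 -0.99  1.68  0.77  1.08 -1.26] t 12.1 open 0.481 F [ 0.2 -0.4 -0.5]
N 4 dp [0.3, 0.7, 19.1] turn [-0.01, 0.02, -0.02]
```

Call:
jog_arm:
  motion:
    - {"jaw": 0.35, "dp": [0, 0.5, 18], "turn": [0, 0, 0]}
    - {"jaw": 0.35, "dp": [0, 0.5, 20], "turn": [0, 0, 0]}
    - {"jaw": 0.35, "dp": [0, 0.5, 18], "turn": [0, 0, 0]}
    - {"jaw": 0.35, "dp": [0, 0, 12], "turn": [0, 0, 0]}
    - {"jaw": 0.35, "dp": [0, 0, 6], "turn": [0, 0, 0]}
    - {"jaw": 0.35, "dp": [0, 0, 2], "turn": [0, 0, 0]}
    - {"jaw": 0.35, "dp": [0, 0, 0], "turn": [0, 0, 0]}
    - {"jaw": 0.35, "dp": [0, 0, 0], "turn": [0, 0, 0]}

```text
time_s: 12.77
tcp_pos: [0.5501, 0.3209, 0.0221]
ee_rot: [3.141, -0.001, 1.447]
wrist_force: [-0.5, -0.2, -1.1]
opening: 0.481
gripper_force: 24.9
```

Call:
jog_arm:
  motion:
    - {"jaw": 0.35, "dp": [0, 0, 2.5], "turn": [0, 0, 0]}
    - {"jaw": 0.35, "dp": [0, 0, 0], "turn": [0, 0, 0]}
    - {"jaw": 0.54, "dp": [0, 0, 0], "turn": [0, 0, 0]}
    - {"jaw": 0.54, "dp": [0, 0, 0], "turn": [0, 0, 0]}
    - {"jaw": 0.54, "dp": [0, 0, 0], "turn": [0, 0, 0]}
    - {"jaw": 0.54, "dp": [0, 0, -15], "turn": [0, 0, 0]}
    - {"jaw": 0.54, "dp": [0, 0, -30], "turn": [0, 0, 0]}
    - {"jaw": 0.6, "dp": [0, 0, -40], "turn": [0, 0, 0]}
    - {"jaw": 0.6, "dp": [0, 0, -10], "turn": [0, 0, 0]}
    - {"jaw": 0.6, "dp": [0, 0, 0], "turn": [0, 0, 0]}

```text
time_s: 13.6
tcp_pos: [0.5519, 0.3228, 0.1195]
ee_rot: [3.135, -0.005, 1.448]
wrist_force: [0.3, -0.2, 0.1]
opening: 0.6
gripper_force: 0.0
```

```bash
python3 plan.py 0.4395 -0.0094 0.09 17.2
```

```text
at [0.5519 0.3228 0.1195] [179.6  -0.3  82.9] q [ 0.1   0.8  -1.01  1.66  0.75  1.1  -1.24] t 13.6 open 0.6 F [ 0.3 -0.2  0.1]
N 12 dp [-29.3, 9.8, 2.4] turn [0.01, -0.04, 5.48]
```

Call:
jog_arm:
  motion:
    - {"jaw": 0.7, "dp": [-29.3, 9.8, 2.4], "turn": [0, 0, 5.48]}
    - {"jaw": 0.7, "dp": [-29.3, 9.8, 2.4], "turn": [0, 0, 5.48]}
    - {"jaw": 0.7, "dp": [-29.3, 9.8, 2.4], "turn": [0, 0, 5.48]}
    - {"jaw": 0.7, "dp": [-29.3, 9.8, 2.4], "turn": [0, 0, 5.48]}
    - {"jaw": 0.7, "dp": [-29.3, 9.8, 2.4], "turn": [0, 0, 5.48]}
    - {"jaw": 0.7, "dp": [-29.3, 9.8, 2.4], "turn": [0, 0, 5.48]}
    - {"jaw": 0.7, "dp": [-29.3, 9.8, 2.4], "turn": [0, 0, 5.48]}
    - {"jaw": 0.7, "dp": [-29.3, 9.8, 2.4], "turn": [0, 0, 5.48]}
    - {"jaw": 0.7, "dp": [-29.3, 9.8, 2.4], "turn": [0, 0, 5.48]}
    - {"jaw": 0.7, "dp": [-29.3, 9.8, 2.4], "turn": [0, 0, 5.48]}
    - {"jaw": 0.7, "dp": [-29.3, 9.8, 2.4], "turn": [0, 0, 5.48]}
    - {"jaw": 0.7, "dp": [-29.3, 9.8, 2.4], "turn": [0, 0, 5.48]}
    - {"jaw": 0.7, "dp": [0, 0, 0], "turn": [0, 0, 0]}
    - {"jaw": 0.7, "dp": [0, 0, 0], "turn": [0, 0, 0]}
    - {"jaw": 0.7, "dp": [0, 0, 0], "turn": [0, 0, 0]}

```text
time_s: 14.85
tcp_pos: [0.4377, -0.0118, 0.0855]
ee_rot: [3.141, -0.001, 0.3]
wrist_force: [-0.2, 0.2, -0.3]
opening: 0.7
gripper_force: 0.0
```

```bash
python3 plan.py 0.4395 -0.0094 0.003 17.2 4; python3 -c "
from h import *
c=camera('scene'); cv2.imwrite('pics/s3.png',cv2.resize(c['image'][130:240,180:420,::-1],(780,358),interpolation=2))"
```

```text
at [ 0.4377 -0.0118  0.0855] [ 1.80e+02 -1.00e-01  1.72e+01] q [ 0.69  0.44 -0.84  2.17  0.5   0.73 -1.76] t 14.85 open 0.7 F [-0.2  0.2 -0.3]
N 4 dp [0.6, -0.4, 20.6] turn [0.01, -0.02, 0.0]
```

View pics/s3.png

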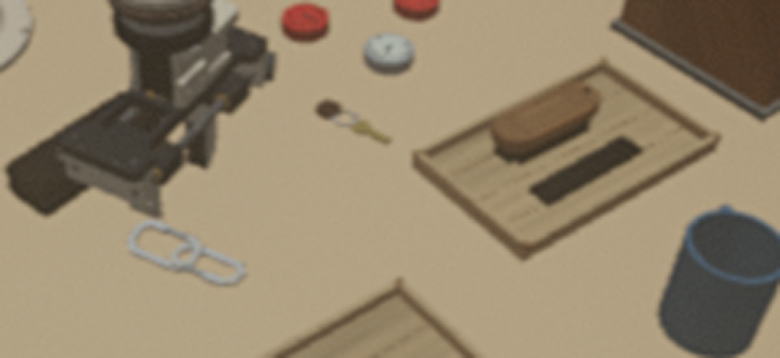

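Brush (545,120) and comb (585,170) lie apart in the long tray. Now the carabiners.

Call:
jog_arm:
  motion:
    - {"jaw": 0.7, "dp": [0.5, -0.4, 20], "turn": [0, 0, 0]}
    - {"jaw": 0.7, "dp": [0.5, -0.4, 20], "turn": [0, 0, 0]}
    - {"jaw": 0.7, "dp": [0.5, -0.4, 20], "turn": [0, 0, 0]}
    - {"jaw": 0.7, "dp": [0, 0, 14], "turn": [0, 0, 0]}
    - {"jaw": 0.7, "dp": [0, 0, 8], "turn": [0, 0, 0]}
    - {"jaw": 0.7, "dp": [0, 0, 0], "turn": [0, 0, 0]}
    - {"jaw": 0.25, "dp": [0, 0, 0], "turn": [0, 0, 0]}
    - {"jaw": 0.25, "dp": [0, 0, 0], "turn": [0, 0, 0]}
    - {"jaw": 0.25, "dp": [0, 0, 0], "turn": [0, 0, 0]}
    - {"jaw": 0.25, "dp": [0, 0, 0], "turn": [0, 0, 0]}
    - {"jaw": 0.25, "dp": [0, 0, 0], "turn": [0, 0, 0]}
    - {"jaw": 0.25, "dp": [0, 0, 0], "turn": [0, 0, 0]}
    - {"jaw": 0.25, "dp": [0, 0, 0], "turn": [0, 0, 0]}

```text
time_s: 15.98
tcp_pos: [0.4388, -0.0106, 0.0037]
ee_rot: [3.141, -0.001, 0.299]
wrist_force: [-0.2, 0.3, 6.3]
opening: 0.39
gripper_force: 25.0
```

Call:
jog_arm:
  motion:
    - {"jaw": 0.25, "dp": [0, 0, -10], "turn": [0, 0, 0]}
    - {"jaw": 0.25, "dp": [0, 0, -25], "turn": [0, 0, 0]}
    - {"jaw": 0.25, "dp": [0, 0, -30], "turn": [0, 0, 0]}
    - {"jaw": 0.25, "dp": [0, 0, -15], "turn": [0, 0, 0]}
    - {"jaw": 0.25, "dp": [0, 0, 0], "turn": [0, 0, 0]}

```text
time_s: 16.4
tcp_pos: [0.4404, -0.0103, 0.0862]
ee_rot: [3.139, -0.005, 0.3]
wrist_force: [1.1, 0.1, -0.1]
opening: 0.391
gripper_force: 25.0
```

```bash
python3 plan.py 0.6728 0.0405 0.08 -6.5
```

```text
at [ 0.4404 -0.0103  0.0862] [179.9  -0.3  17.2] q [ 0.68  0.45 -0.85  2.16  0.51  0.73 -1.77] t 16.4 open 0.391 F [ 1.1  0.1 -0.1]
N 8 dp [29.8, -2.9, 0.9] turn [0.01, -0.04, 2.96]
```

Call:
jog_arm:
  motion:
    - {"jaw": 0.25, "dp": [29.8, -2.9, 0.9], "turn": [0, 0, 2.96]}
    - {"jaw": 0.25, "dp": [29.8, -2.9, 0.9], "turn": [0, 0, 2.96]}
    - {"jaw": 0.25, "dp": [29.8, -2.9, 0.9], "turn": [0, 0, 2.96]}
    - {"jaw": 0.25, "dp": [29.8, -2.9, 0.9], "turn": [0, 0, 2.96]}
    - {"jaw": 0.25, "dp": [29.8, -2.9, 0.9], "turn": [0, 0, 2.96]}
    - {"jaw": 0.25, "dp": [29.8, -2.9, 0.9], "turn": [0, 0, 2.96]}
    - {"jaw": 0.25, "dp": [29.8, -2.9, 0.9], "turn": [0, 0, 2.96]}
    - {"jaw": 0.25, "dp": [29.8, -2.9, 0.9], "turn": [0, 0, 2.96]}
    - {"jaw": 0.25, "dp": [0, 0, 0], "turn": [0, 0, 0]}
    - {"jaw": 0.25, "dp": [0, 0, 0], "turn": [0, 0, 0]}
    - {"jaw": 0.25, "dp": [0, 0, 0], "turn": [0, 0, 0]}

```text
time_s: 17.32
tcp_pos: [0.6689, 0.0407, 0.0746]
ee_rot: [3.141, 0.003, -0.113]
wrist_force: [-0.8, 0.1, -0.4]
opening: 0.39
gripper_force: 25.0
```

```bash
python3 plan.py 0.6728 0.0405 0.012 -6.5 4
```

```text
at [0.6689 0.0407 0.0746] [180.    0.2  -6.5] q [ 0.33  0.76 -0.64  1.59  0.52  0.97 -2.16] t 17.32 open 0.39 F [-0.8  0.1 -0.4]
N 4 dp [1.0, -0.1, 15.6] turn [0.01, 0.04, 0.01]
```

Call:
jog_arm:
  motion:
    - {"jaw": 0.25, "dp": [0.8, 0, 15], "turn": [0, 0, 0]}
    - {"jaw": 0.25, "dp": [0.8, 0, 18], "turn": [0, 0, 0]}
    - {"jaw": 0.25, "dp": [0.8, 0, 15], "turn": [0, 0, 0]}
    - {"jaw": 0.25, "dp": [0, 0, 9], "turn": [0, 0, 0]}
    - {"jaw": 0.25, "dp": [0, 0, 4], "turn": [0, 0, 0]}
    - {"jaw": 0.25, "dp": [0, 0, 1.5], "turn": [0, 0, 0]}
    - {"jaw": 0.25, "dp": [0, 0, 0], "turn": [0, 0, 0]}
    - {"jaw": 0.25, "dp": [0, 0, 0], "turn": [0, 0, 0]}

```text
time_s: 17.98
tcp_pos: [0.6734, 0.0406, 0.0141]
ee_rot: [-3.141, -0.001, -0.114]
wrist_force: [-0.2, 1.4, -0.7]
opening: 0.386
gripper_force: 25.0
```

Call:
jog_arm:
  motion:
    - {"jaw": 0.25, "dp": [0, 0, 2], "turn": [0, 0, 0]}
    - {"jaw": 0.25, "dp": [0, 0, 2], "turn": [0, 0, 0]}
    - {"jaw": 0.25, "dp": [0, 0, 0], "turn": [0, 0, 0]}
    - {"jaw": 0.46, "dp": [0, 0, 0], "turn": [0, 0, 0]}
    - {"jaw": 0.46, "dp": [0, 0, 0], "turn": [0, 0, 0]}
    - {"jaw": 0.46, "dp": [0, 0, 0], "turn": [0, 0, 0]}
    - {"jaw": 0.46, "dp": [0, 0, -15], "turn": [0, 0, 0]}
    - {"jaw": 0.46, "dp": [0, 0, -30], "turn": [0, 0, 0]}
    - {"jaw": 0.6, "dp": [0, 0, -40], "turn": [0, 0, 0]}
    - {"jaw": 0.6, "dp": [0, 0, -10], "turn": [0, 0, 0]}
    - {"jaw": 0.6, "dp": [0, 0, 0], "turn": [0, 0, 0]}

```text
time_s: 18.9
tcp_pos: [0.6765, 0.0413, 0.1106]
ee_rot: [-3.14, -0.009, -0.114]
wrist_force: [0.5, -0.7, 1.3]
opening: 0.585
gripper_force: 0.0
```

```bash
python3 plan.py 0.3605 0.3347 0.09 83 20
```

```text
at [0.6765 0.0413 0.1106] [-179.9   -0.5   -6.5] q [ 0.34  0.73 -0.66  1.57  0.5   1.01 -2.15] t 18.9 open 0.585 F [ 0.5 -0.7  1.3]
N 20 dp [-4.6, -23.5, 1.0] turn [0.02, -0.02, -4.48]
```

Call:
jog_arm:
  motion:
    - {"jaw": 0.75, "dp": [-4.6, -23.5, 1], "turn": [0, 0, -4.48]}
    - {"jaw": 0.75, "dp": [-4.6, -23.5, 1], "turn": [0, 0, -4.48]}
    - {"jaw": 0.75, "dp": [-4.6, -23.5, 1], "turn": [0, 0, -4.48]}
    - {"jaw": 0.75, "dp": [-4.6, -23.5, 1], "turn": [0, 0, -4.48]}
    - {"jaw": 0.75, "dp": [-4.6, -23.5, 1], "turn": [0, 0, -4.48]}
    - {"jaw": 0.75, "dp": [-4.6, -23.5, 1], "turn": [0, 0, -4.48]}
    - {"jaw": 0.75, "dp": [-4.6, -23.5, 1], "turn": [0, 0, -4.48]}
    - {"jaw": 0.75, "dp": [-4.6, -23.5, 1], "turn": [0, 0, -4.48]}
    - {"jaw": 0.75, "dp": [-4.6, -23.5, 1], "turn": [0, 0, -4.48]}
    - {"jaw": 0.75, "dp": [-4.6, -23.5, 1], "turn": [0, 0, -4.48]}
    - {"jaw": 0.75, "dp": [-4.6, -23.5, 1], "turn": [0, 0, -4.48]}
    - {"jaw": 0.75, "dp": [-4.6, -23.5, 1], "turn": [0, 0, -4.48]}
    - {"jaw": 0.75, "dp": [-4.6, -23.5, 1], "turn": [0, 0, -4.48]}
    - {"jaw": 0.75, "dp": [-4.6, -23.5, 1], "turn": [0, 0, -4.48]}
    - {"jaw": 0.75, "dp": [-4.6, -23.5, 1], "turn": [0, 0, -4.48]}
    - {"jaw": 0.75, "dp": [-4.6, -23.5, 1], "turn": [0, 0, -4.48]}
    - {"jaw": 0.75, "dp": [-4.6, -23.5, 1], "turn": [0, 0, -4.48]}
    - {"jaw": 0.75, "dp": [-4.6, -23.5, 1], "turn": [0, 0, -4.48]}
    - {"jaw": 0.75, "dp": [-4.6, -23.5, 1], "turn": [0, 0, -4.48]}
    - {"jaw": 0.75, "dp": [-4.6, -23.5, 1], "turn": [0, 0, -4.48]}

```text
time_s: 20.57
tcp_pos: [0.3552, 0.3341, 0.0844]
ee_rot: [3.142, 0.0, 1.455]
wrist_force: [-0.3, 0.3, 0.6]
opening: 0.754
gripper_force: 0.0
```

Call:
jog_arm:
  motion:
    - {"jaw": 0.75, "dp": [0, 0, 0], "turn": [0, 0, 0]}
    - {"jaw": 0.75, "dp": [0, 0, 0], "turn": [0, 0, 0]}
    - {"jaw": 0.75, "dp": [0, 0, 0], "turn": [0, 0, 0]}

```text
time_s: 20.82
tcp_pos: [0.3573, 0.3338, 0.0845]
ee_rot: [3.141, 0.0, 1.449]
wrist_force: [-0.0, 0.4, 0.4]
opening: 0.752
gripper_force: 0.0
```

```bash
python3 plan.py 0.3605 0.3347 0.003 83 4;  python3 -c "
from h import *
c=camera('scene'); cv2.imwrite('pics/s4.png',cv2.resize(c['image'][100:310,180:420,::-1],(680,595),interpolation=2))"
```

```text
at [0.3573 0.3338 0.0845] [180.   0.  83.] q [ 0.04  0.66 -1.07  2.05  0.75  0.9  -1.58] t 20.82 open 0.752 F [-0.   0.4  0.4]
N 4 dp [0.3, 0.8, 20.4] turn [0.01, 0.0, 0.0]
```

View pics/s4.png

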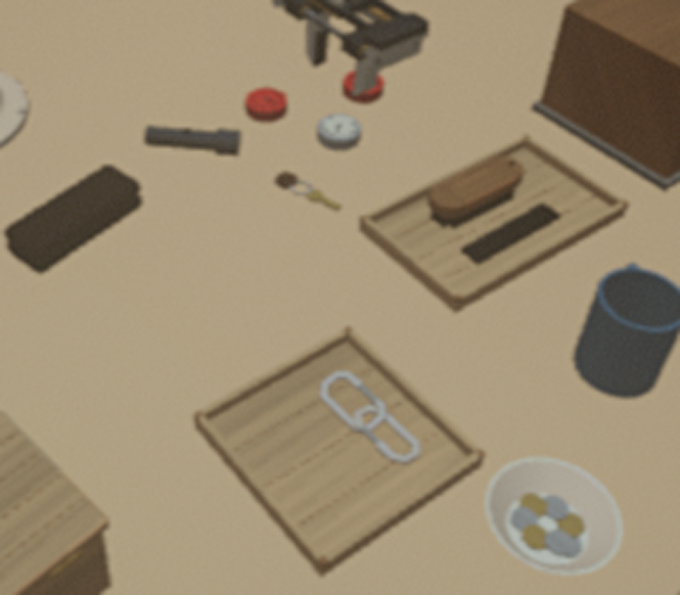

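Carabiners flat in the square tray (370,415); gripper above the white dial (340,128). Picking it.

Call:
jog_arm:
  motion:
    - {"jaw": 0.75, "dp": [0.3, 0.8, 20], "turn": [0, 0, 0]}
    - {"jaw": 0.75, "dp": [0.3, 0.8, 20], "turn": [0, 0, 0]}
    - {"jaw": 0.75, "dp": [0.3, 0.8, 20], "turn": [0, 0, 0]}
    - {"jaw": 0.75, "dp": [0, 0, 14], "turn": [0, 0, 0]}
    - {"jaw": 0.75, "dp": [0, 0, 7], "turn": [0, 0, 0]}
    - {"jaw": 0.75, "dp": [0, 0, 0], "turn": [0, 0, 0]}
    - {"jaw": 0.45, "dp": [0, 0, 0], "turn": [0, 0, 0]}
    - {"jaw": 0.45, "dp": [0, 0, 0], "turn": [0, 0, 0]}
    - {"jaw": 0.45, "dp": [0, 0, 0], "turn": [0, 0, 0]}
    - {"jaw": 0.45, "dp": [0, 0, 0], "turn": [0, 0, 0]}
    - {"jaw": 0.45, "dp": [0, 0, 0], "turn": [0, 0, 0]}
    - {"jaw": 0.45, "dp": [0, 0, 0], "turn": [0, 0, 0]}
    - {"jaw": 0.45, "dp": [0, 0, 0], "turn": [0, 0, 0]}

```text
time_s: 21.95
tcp_pos: [0.3599, 0.3352, 0.0043]
ee_rot: [3.14, -0.001, 1.45]
wrist_force: [0.4, 0.3, 6.5]
opening: 0.581
gripper_force: 25.0
```

Call:
jog_arm:
  motion:
    - {"jaw": 0.45, "dp": [0, 0, -10], "turn": [0, 0, 0]}
    - {"jaw": 0.45, "dp": [0, 0, -25], "turn": [0, 0, 0]}
    - {"jaw": 0.45, "dp": [0, 0, -35], "turn": [0, 0, 0]}
    - {"jaw": 0.45, "dp": [0, 0, -25], "turn": [0, 0, 0]}
    - {"jaw": 0.45, "dp": [0, 0, 0], "turn": [0, 0, 0]}

```text
time_s: 22.37
tcp_pos: [0.3605, 0.3372, 0.103]
ee_rot: [3.137, -0.005, 1.451]
wrist_force: [0.5, 0.4, -1.0]
opening: 0.578
gripper_force: 25.0
```

```bash
python3 plan.py 0.6641 -0.036 0.09 83.5 17
```

```text
at [0.3605 0.3372 0.103 ] [179.7  -0.3  83.1] q [ 0.06  0.63 -1.1   2.03  0.72  0.92 -1.55] t 22.37 open 0.578 F [ 0.5  0.4 -1. ]
N 17 dp [-19.7, 20.3, 0.8] turn [0.02, -0.02, -0.02]
```

Call:
jog_arm:
  motion:
    - {"jaw": 0.45, "dp": [-19.7, 20.3, 0.8], "turn": [0, 0, 0]}
    - {"jaw": 0.45, "dp": [-19.7, 20.3, 0.8], "turn": [0, 0, 0]}
    - {"jaw": 0.45, "dp": [-19.7, 20.3, 0.8], "turn": [0, 0, 0]}
    - {"jaw": 0.45, "dp": [-19.7, 20.3, 0.8], "turn": [0, 0, 0]}
    - {"jaw": 0.45, "dp": [-19.7, 20.3, 0.8], "turn": [0, 0, 0]}
    - {"jaw": 0.45, "dp": [-19.7, 20.3, 0.8], "turn": [0, 0, 0]}
    - {"jaw": 0.45, "dp": [-19.7, 20.3, 0.8], "turn": [0, 0, 0]}
    - {"jaw": 0.45, "dp": [-19.7, 20.3, 0.8], "turn": [0, 0, 0]}
    - {"jaw": 0.45, "dp": [-19.7, 20.3, 0.8], "turn": [0, 0, 0]}
    - {"jaw": 0.45, "dp": [-19.7, 20.3, 0.8], "turn": [0, 0, 0]}
    - {"jaw": 0.45, "dp": [-19.7, 20.3, 0.8], "turn": [0, 0, 0]}
    - {"jaw": 0.45, "dp": [-19.7, 20.3, 0.8], "turn": [0, 0, 0]}
    - {"jaw": 0.45, "dp": [-19.7, 20.3, 0.8], "turn": [0, 0, 0]}
    - {"jaw": 0.45, "dp": [-19.7, 20.3, 0.8], "turn": [0, 0, 0]}
    - {"jaw": 0.45, "dp": [-19.7, 20.3, 0.8], "turn": [0, 0, 0]}
    - {"jaw": 0.45, "dp": [-19.7, 20.3, 0.8], "turn": [0, 0, 0]}
    - {"jaw": 0.45, "dp": [-19.7, 20.3, 0.8], "turn": [0, 0, 0]}
    - {"jaw": 0.45, "dp": [0, 0, 0], "turn": [0, 0, 0]}
    - {"jaw": 0.45, "dp": [0, 0, 0], "turn": [0, 0, 0]}
    - {"jaw": 0.45, "dp": [0, 0, 0], "turn": [0, 0, 0]}

```text
time_s: 24.03
tcp_pos: [0.6603, -0.0386, 0.0842]
ee_rot: [-3.14, -0.001, 1.451]
wrist_force: [-0.2, 1.0, -0.4]
opening: 0.584
gripper_force: 25.0
```

```bash
python3 plan.py 0.6641 -0.036 0.012 83.5 4
```

```text
at [ 0.6603 -0.0386  0.0842] [-179.9   -0.    83.1] q [ 0.66  0.89 -0.99  1.61  0.81  1.11 -0.67] t 24.03 open 0.584 F [-0.2  1.  -0.4]
N 4 dp [0.7, 0.9, 18.1] turn [-0.02, -0.01, -0.1]
```

Call:
jog_arm:
  motion:
    - {"jaw": 0.45, "dp": [0.7, 0.7, 18], "turn": [0, 0, 0]}
    - {"jaw": 0.45, "dp": [0.7, 0.7, 20], "turn": [0, 0, 0]}
    - {"jaw": 0.45, "dp": [0.7, 0.7, 17], "turn": [0, 0, 0]}
    - {"jaw": 0.45, "dp": [0, 0, 11], "turn": [0, 0, 0]}
    - {"jaw": 0.45, "dp": [0, 0, 5], "turn": [0, 0, 0]}
    - {"jaw": 0.45, "dp": [0, 0, 2], "turn": [0, 0, 0]}
    - {"jaw": 0.45, "dp": [0, 0, 0], "turn": [0, 0, 0]}
    - {"jaw": 0.45, "dp": [0, 0, 0], "turn": [0, 0, 0]}

```text
time_s: 24.7
tcp_pos: [0.6643, -0.0372, 0.0125]
ee_rot: [3.14, -0.0, 1.45]
wrist_force: [0.4, -0.3, 0.0]
opening: 0.582
gripper_force: 25.0
```

Contact is expected at about 10.3 mm.

Call:
jog_arm:
  motion:
    - {"jaw": 0.45, "dp": [0, 0, 2], "turn": [0, 0, 0]}
    - {"jaw": 0.45, "dp": [0, 0, 0], "turn": [0, 0, 0]}
    - {"jaw": 0.66, "dp": [0, 0, 0], "turn": [0, 0, 0]}
    - {"jaw": 0.66, "dp": [0, 0, 0], "turn": [0, 0, 0]}
    - {"jaw": 0.66, "dp": [0, 0, 0], "turn": [0, 0, 0]}
    - {"jaw": 0.66, "dp": [0, 0, -15], "turn": [0, 0, 0]}
    - {"jaw": 0.66, "dp": [0, 0, -30], "turn": [0, 0, 0]}
    - {"jaw": 0.66, "dp": [0, 0, -40], "turn": [0, 0, 0]}
    - {"jaw": 0.66, "dp": [0, 0, -40], "turn": [0, 0, 0]}
    - {"jaw": 0.66, "dp": [0, 0, -40], "turn": [0, 0, 0]}
    - {"jaw": 0.66, "dp": [0, 0, 0], "turn": [0, 0, 0]}

```text
time_s: 25.62
tcp_pos: [0.6684, -0.0354, 0.1855]
ee_rot: [3.128, -0.003, 1.451]
wrist_force: [1.6, -0.1, 0.0]
opening: 0.663
gripper_force: 0.0
```

```bash
python3 plan.py 0.37 -0.331 0.17 0 20
```

```text
at [ 0.6684 -0.0354  0.1855] [ 1.792e+02 -1.000e-01  8.310e+01] q [ 0.69  0.78 -1.07  1.54  0.72  1.24 -0.61] t 25.62 open 0.663 F [ 1.6 -0.1  0. ]
N 20 dp [-23.0, 0.4, 0.7] turn [0.03, -0.03, 4.16]
```

Call:
jog_arm:
  motion:
    - {"jaw": 0.7, "dp": [-23, 0.4, 0.5], "turn": [0, 0, 4.16]}
    - {"jaw": 0.7, "dp": [-23, 0.4, 0.5], "turn": [0, 0, 4.16]}
    - {"jaw": 0.7, "dp": [-23, 0.4, 0.5], "turn": [0, 0, 4.16]}
    - {"jaw": 0.7, "dp": [-23, 0.4, 0.5], "turn": [0, 0, 4.16]}
    - {"jaw": 0.7, "dp": [-23, 0.4, 0.5], "turn": [0, 0, 4.16]}
    - {"jaw": 0.7, "dp": [-23, 0.4, 0.5], "turn": [0, 0, 4.16]}
    - {"jaw": 0.7, "dp": [-23, 0.4, 0.5], "turn": [0, 0, 4.16]}
    - {"jaw": 0.7, "dp": [-23, 0.4, 0.5], "turn": [0, 0, 4.16]}
    - {"jaw": 0.7, "dp": [-23, 0.4, 0.5], "turn": [0, 0, 4.16]}
    - {"jaw": 0.7, "dp": [-23, 0.4, 0.5], "turn": [0, 0, 4.16]}
    - {"jaw": 0.7, "dp": [-23, 0.4, 0.5], "turn": [0, 0, 4.16]}
    - {"jaw": 0.7, "dp": [-23, 0.4, 0.5], "turn": [0, 0, 4.16]}
    - {"jaw": 0.7, "dp": [-23, 0.4, 0.5], "turn": [0, 0, 4.16]}
    - {"jaw": 0.7, "dp": [-23, 0.4, 0.5], "turn": [0, 0, 4.16]}
    - {"jaw": 0.7, "dp": [-23, 0.4, 0.5], "turn": [0, 0, 4.16]}
    - {"jaw": 0.7, "dp": [-23, 0.4, 0.5], "turn": [0, 0, 4.16]}
    - {"jaw": 0.7, "dp": [-23, 0.4, 0.5], "turn": [0, 0, 4.16]}
    - {"jaw": 0.7, "dp": [-23, 0.4, 0.5], "turn": [0, 0, 4.16]}
    - {"jaw": 0.7, "dp": [-23, 0.4, 0.5], "turn": [0, 0, 4.16]}
    - {"jaw": 0.7, "dp": [-23, 0.4, 0.5], "turn": [0, 0, 4.16]}

```text
time_s: 27.28
tcp_pos: [0.3631, -0.333, 0.1656]
ee_rot: [3.141, -0.001, -0.005]
wrist_force: [-0.7, 0.2, 0.3]
opening: 0.699
gripper_force: 0.0
```

Call:
jog_arm:
  motion:
    - {"jaw": 0.7, "dp": [0, 0, 0], "turn": [0, 0, 0]}
    - {"jaw": 0.7, "dp": [0, 0, 0], "turn": [0, 0, 0]}
    - {"jaw": 0.7, "dp": [0, 0, 0], "turn": [0, 0, 0]}

```text
time_s: 27.53
tcp_pos: [0.365, -0.3328, 0.1658]
ee_rot: [3.14, -0.002, -0.0]
wrist_force: [0.8, 0.1, 0.9]
opening: 0.703
gripper_force: 0.0
```

```bash
python3 plan.py 0.37 -0.331 0.1 0 4;  python3 -c "
from h import *
c=camera('scene'); cv2.imwrite('pics/s5.png',cv2.resize(c['image'][100:310,50:350,::-1],(800,560),interpolation=2))"
```

```text
at [ 0.365  -0.3328  0.1658] [ 1.799e+02 -1.000e-01 -0.000e+00] q [ 1.41  0.39 -0.87  1.98  0.37  0.93 -1.22] t 27.53 open 0.703 F [0.8 0.1 0.9]
N 4 dp [1.2, -0.5, 16.4] turn [0.02, -0.02, -0.01]
```

View pics/s5.png

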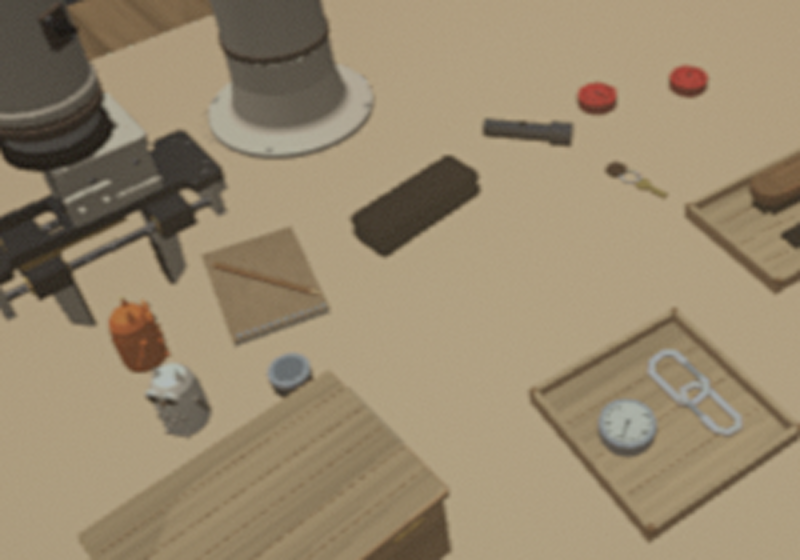

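Dial (627,425) and carabiners (695,390) lie apart in the square tray; white owl (180,400) stands free below the gripper. Descending on the owl.

Call:
jog_arm:
  motion:
    - {"jaw": 0.7, "dp": [1, -0.5, 20], "turn": [0, 0, 0]}
    - {"jaw": 0.7, "dp": [1, -0.5, 25], "turn": [0, 0, 0]}
    - {"jaw": 0.7, "dp": [1, -0.5, 20], "turn": [0, 0, 0]}
    - {"jaw": 0.7, "dp": [0.5, 0, 15], "turn": [0, 0, 0]}
    - {"jaw": 0.7, "dp": [0, 0, 15], "turn": [0, 0, 0]}
    - {"jaw": 0.7, "dp": [0, 0, 15], "turn": [0, 0, 0]}
    - {"jaw": 0.7, "dp": [0, 0, 15], "turn": [0, 0, 0]}
    - {"jaw": 0.7, "dp": [0, 0, 10], "turn": [0, 0, 0]}
    - {"jaw": 0.7, "dp": [0, 0, 8], "turn": [0, 0, 0]}
    - {"jaw": 0.7, "dp": [0, 0, 2], "turn": [0, 0, 0]}
    - {"jaw": 0.7, "dp": [0, 0, 0], "turn": [0, 0, 0]}
    - {"jaw": 0.7, "dp": [0, 0, 0], "turn": [0, 0, 0]}
  grip_force: 10

```text
time_s: 28.58
tcp_pos: [0.3681, -0.3314, 0.0203]
ee_rot: [3.141, -0.001, -0.001]
wrist_force: [-0.1, 0.9, -1.5]
opening: 0.701
gripper_force: 0.0
```

Close gently, in steps of the jaw.

Call:
jog_arm:
  motion:
    - {"jaw": 0.6, "dp": [0, 0, 0], "turn": [0, 0, 0]}
    - {"jaw": 0.56, "dp": [0, 0, 0], "turn": [0, 0, 0]}
    - {"jaw": 0.53, "dp": [0, 0, 0], "turn": [0, 0, 0]}
    - {"jaw": 0.5, "dp": [0, 0, 0], "turn": [0, 0, 0]}
    - {"jaw": 0.48, "dp": [0, 0, 0], "turn": [0, 0, 0]}
    - {"jaw": 0.46, "dp": [0, 0, 0], "turn": [0, 0, 0]}
    - {"jaw": 0.44, "dp": [0, 0, 0], "turn": [0, 0, 0]}
    - {"jaw": 0.42, "dp": [0, 0, 0], "turn": [0, 0, 0]}
    - {"jaw": 0.42, "dp": [0, 0, 0], "turn": [0, 0, 0]}
    - {"jaw": 0.42, "dp": [0, 0, 0], "turn": [0, 0, 0]}
    - {"jaw": 0.42, "dp": [0, 0, 0], "turn": [0, 0, 0]}

```text
time_s: 29.5
tcp_pos: [0.3674, -0.3315, 0.02]
ee_rot: [3.141, -0.0, -0.002]
wrist_force: [-1.2, 0.3, 3.9]
opening: 0.475
gripper_force: 10.0
```

Call:
jog_arm:
  motion:
    - {"jaw": 0.42, "dp": [0, 0, -5], "turn": [0, 0, 0]}
    - {"jaw": 0.42, "dp": [0, 0, -12], "turn": [0, 0, 0]}
    - {"jaw": 0.42, "dp": [0, 0, -20], "turn": [0, 0, 0]}
    - {"jaw": 0.42, "dp": [0, 0, -22], "turn": [0, 0, 0]}
    - {"jaw": 0.42, "dp": [0, 0, -22], "turn": [0, 0, 0]}
    - {"jaw": 0.42, "dp": [0, 0, -22], "turn": [0, 0, 0]}
    - {"jaw": 0.42, "dp": [0, 0, -22], "turn": [0, 0, 0]}
    - {"jaw": 0.42, "dp": [0, 0, -15], "turn": [0, 0, 0]}
    - {"jaw": 0.42, "dp": [0, 0, -8], "turn": [0, 0, 0]}
    - {"jaw": 0.42, "dp": [0, 0, 0], "turn": [0, 0, 0]}
    - {"jaw": 0.42, "dp": [0, 0, 0], "turn": [0, 0, 0]}

```text
time_s: 30.42
tcp_pos: [0.3671, -0.3313, 0.1678]
ee_rot: [3.141, 0.0, -0.002]
wrist_force: [0.8, -0.6, -2.1]
opening: 0.476
gripper_force: 10.0
```

```bash
python3 plan.py 0.567 -0.338 0.165 0 12
```

```text
at [ 0.3671 -0.3313  0.1678] [ 1.8e+02  0.0e+00 -1.0e-01] q [ 1.41  0.39 -0.87  1.98  0.37  0.94 -1.23] t 30.42 open 0.476 F [ 0.8 -0.6 -2.1]
N 12 dp [16.7, 0.5, 0.2] turn [0.0, 0.0, -0.01]
```

Call:
jog_arm:
  motion:
    - {"jaw": 0.42, "dp": [6, 0.5, 0], "turn": [0, 0, 0]}
    - {"jaw": 0.42, "dp": [14, 0.5, 0], "turn": [0, 0, 0]}
    - {"jaw": 0.42, "dp": [20, 0.5, 0], "turn": [0, 0, 0]}
    - {"jaw": 0.42, "dp": [20, 0.5, 0], "turn": [0, 0, 0]}
    - {"jaw": 0.42, "dp": [20, 0.5, 0], "turn": [0, 0, 0]}
    - {"jaw": 0.42, "dp": [20, 0.5, 0], "turn": [0, 0, 0]}
    - {"jaw": 0.42, "dp": [20, 0.5, 0], "turn": [0, 0, 0]}
    - {"jaw": 0.42, "dp": [20, 0.5, 0], "turn": [0, 0, 0]}
    - {"jaw": 0.42, "dp": [20, 0.5, 0], "turn": [0, 0, 0]}
    - {"jaw": 0.42, "dp": [20, 0.5, 0], "turn": [0, 0, 0]}
    - {"jaw": 0.42, "dp": [14, 0.5, 0], "turn": [0, 0, 0]}
    - {"jaw": 0.42, "dp": [6, 0.5, 0], "turn": [0, 0, 0]}
    - {"jaw": 0.42, "dp": [0, 0, 0], "turn": [0, 0, 0]}
    - {"jaw": 0.42, "dp": [0, 0, 0], "turn": [0, 0, 0]}
    - {"jaw": 0.42, "dp": [0, 0, 0], "turn": [0, 0, 0]}

```text
time_s: 31.67
tcp_pos: [0.5661, -0.3377, 0.167]
ee_rot: [-3.141, 0.002, -0.002]
wrist_force: [-0.9, -1.1, -0.9]
opening: 0.479
gripper_force: 10.0
```

```bash
python3 plan.py 0.567 -0.338 0.126 0 4;  python3 -c "
from h import *
c=camera('scene'); cv2.imwrite('pics/s6.png',cv2.resize(c['image'][130:370,50:350,::-1],(750,600),interpolation=2))"
```

```text
at [ 0.5661 -0.3377  0.167 ] [-1.8e+02  1.0e-01 -1.0e-01] q [ 1.02  0.67 -0.78  1.57  0.51  1.12 -1.45] t 31.67 open 0.479 F [-0.9 -1.1 -0.9]
N 4 dp [0.2, 0.1, 10.2] turn [-0.01, 0.03, -0.03]
```

View pics/s6.png

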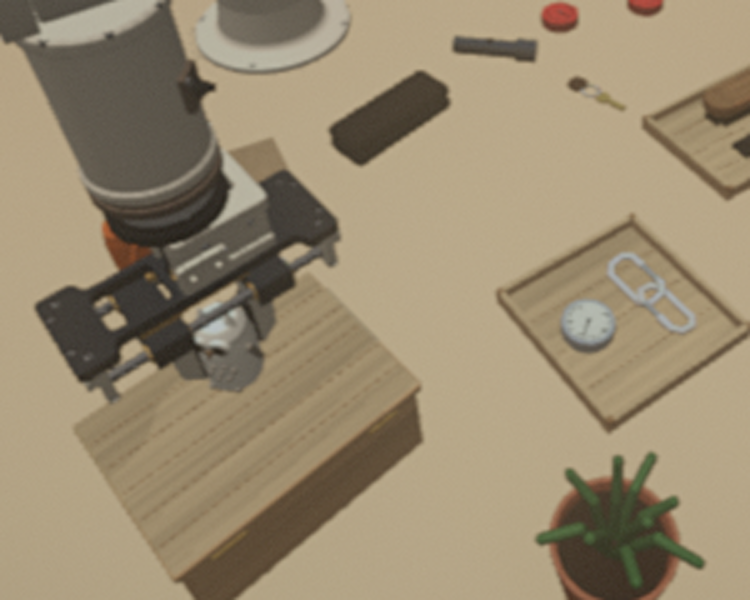

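Owl held upright over the lid (235,345). Lowering slowly.

Call:
jog_arm:
  motion:
    - {"jaw": 0.42, "dp": [0, 0, 8], "turn": [0, 0, 0]}
    - {"jaw": 0.42, "dp": [0, 0, 10], "turn": [0, 0, 0]}
    - {"jaw": 0.42, "dp": [0, 0, 10], "turn": [0, 0, 0]}
    - {"jaw": 0.42, "dp": [0, 0, 7], "turn": [0, 0, 0]}
    - {"jaw": 0.42, "dp": [0, 0, 5], "turn": [0, 0, 0]}
    - {"jaw": 0.42, "dp": [0, 0, 2], "turn": [0, 0, 0]}
    - {"jaw": 0.42, "dp": [0, 0, 1], "turn": [0, 0, 0]}
    - {"jaw": 0.42, "dp": [0, 0, 0.5], "turn": [0, 0, 0]}
    - {"jaw": 0.42, "dp": [0, 0, 0], "turn": [0, 0, 0]}
    - {"jaw": 0.42, "dp": [0, 0, 0], "turn": [0, 0, 0]}

```text
time_s: 32.55
tcp_pos: [0.5678, -0.3377, 0.1248]
ee_rot: [3.141, -0.001, -0.002]
wrist_force: [0.5, 0.3, -1.2]
opening: 0.472
gripper_force: 10.0
```

Call:
jog_arm:
  motion:
    - {"jaw": 0.42, "dp": [0, 0, 0.7], "turn": [0, 0, 0]}
    - {"jaw": 0.42, "dp": [0, 0, 0.7], "turn": [0, 0, 0]}
    - {"jaw": 0.42, "dp": [0, 0, 0.7], "turn": [0, 0, 0]}
    - {"jaw": 0.42, "dp": [0, 0, 0.7], "turn": [0, 0, 0]}
    - {"jaw": 0.42, "dp": [0, 0, 0.7], "turn": [0, 0, 0]}
    - {"jaw": 0.42, "dp": [0, 0, 0], "turn": [0, 0, 0]}
    - {"jaw": 0.42, "dp": [0, 0, 0], "turn": [0, 0, 0]}

```text
time_s: 33.13
tcp_pos: [0.5673, -0.3377, 0.1208]
ee_rot: [-3.142, 0.0, -0.002]
wrist_force: [-0.9, 0.4, -1.0]
opening: 0.477
gripper_force: 10.0
```

Call:
jog_arm:
  motion:
    - {"jaw": 0.42, "dp": [0, 0, 0.4], "turn": [0, 0, 0]}
    - {"jaw": 0.42, "dp": [0, 0, 0.4], "turn": [0, 0, 0]}
    - {"jaw": 0.42, "dp": [0, 0, 0.3], "turn": [0, 0, 0]}
    - {"jaw": 0.42, "dp": [0, 0, 0], "turn": [0, 0, 0]}
    - {"jaw": 0.42, "dp": [0, 0, 0], "turn": [0, 0, 0]}

```text
time_s: 33.55
tcp_pos: [0.5675, -0.3377, 0.1201]
ee_rot: [3.141, -0.0, -0.002]
wrist_force: [-0.9, 0.1, 2.8]
opening: 0.478
gripper_force: 10.0
```

Contact (force went from -1 to +3 N). Release slowly and rise.

Call:
jog_arm:
  motion:
    - {"jaw": 0.5, "dp": [0, 0, 0], "turn": [0, 0, 0]}
    - {"jaw": 0.54, "dp": [0, 0, 0], "turn": [0, 0, 0]}
    - {"jaw": 0.6, "dp": [0, 0, 0], "turn": [0, 0, 0]}
    - {"jaw": 0.66, "dp": [0, 0, 0], "turn": [0, 0, 0]}
    - {"jaw": 0.7, "dp": [0, 0, 0], "turn": [0, 0, 0]}
    - {"jaw": 0.7, "dp": [0, 0, -8], "turn": [0, 0, 0]}
    - {"jaw": 0.7, "dp": [0, 0, -20], "turn": [0, 0, 0]}
    - {"jaw": 0.7, "dp": [0, 0, -30], "turn": [0, 0, 0]}
    - {"jaw": 0.7, "dp": [0, 0, -30], "turn": [0, 0, 0]}
    - {"jaw": 0.7, "dp": [0, 0, -30], "turn": [0, 0, 0]}
    - {"jaw": 0.7, "dp": [-30, 0, -10], "turn": [0, 0, 0]}
    - {"jaw": 0.7, "dp": [-35, 0, 0], "turn": [0, 0, 0]}
    - {"jaw": 0.7, "dp": [-35, 0, 0], "turn": [0, 0, 0]}
    - {"jaw": 0.7, "dp": [-35, 0, 0], "turn": [0, 0, 0]}
    - {"jaw": 0.7, "dp": [-30, 0, 0], "turn": [0, 0, 0]}
    - {"jaw": 0.7, "dp": [0, 0, 0], "turn": [0, 0, 0]}
    - {"jaw": 0.7, "dp": [0, 0, 0], "turn": [0, 0, 0]}

```text
time_s: 34.97
tcp_pos: [0.4007, -0.3384, 0.2484]
ee_rot: [3.14, 0.001, -0.005]
wrist_force: [1.2, 0.1, -0.2]
opening: 0.7
gripper_force: 0.0
```

```bash
python3 -c "
from h import *
snap('scene','pics/s7.png'); snap('top','pics/t7.png'); print(read_state()['tcp_pos'])"
```

```text
[ 0.40341981 -0.3375139   0.24862624]
```

View pics/s7.png

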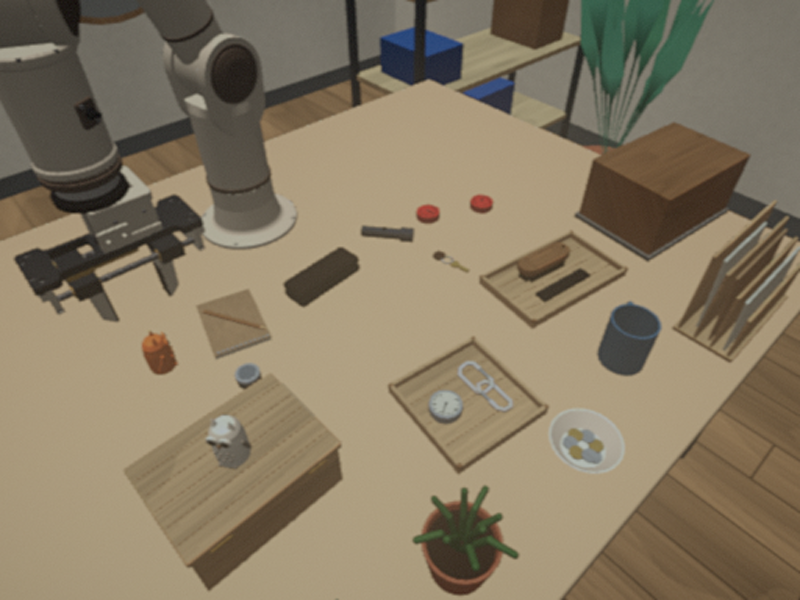

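View pics/t7.png

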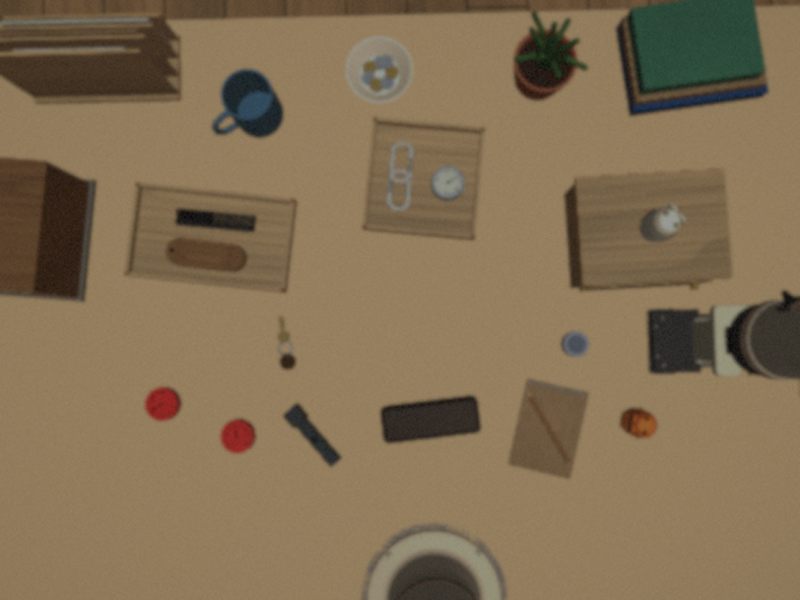

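Comb (215,220) and brush (207,255) lie in the long tray, and carabiners (400,177) and dial (447,182) lie in the square tray. The owl stands on the lid (663,222). Key and tin have not moved, and the arm is clear.

```bash
python3 -c "
from cell import *
print(finish_job())"
```

```text
the job is handed in; nothing more can be done
None
```

The job is handed in at about 35 s: comb and clothes brush lie in the long tray, carabiners and dial in the square tray, the owl stands upright on the box lid, and the key and tin were not moved.

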